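Ready the grinding jar and hold the ball tray beside it

ROBOT

A 6-joint arm with a two-finger parallel gripper is mounted at the origin on the work surface. World frame = base frame: x ahead of the robot, y to its left, z up, the work surface at z = 0. Lengths are in m, angles in rad, forces in N, time in s.
With the tool pointing down it reaches from about 0.3 to 0.775 m from the base axis. Payload 14.6 kg.
Tool frame: the origin (TCP) lies midway between the tips of the shut fingers; the grasp point (between the pads) lies 19 mm behind it; x points along the fingers, z is the direction in which the jaws open and shut, and the axes are right-handed (so a half turn about x gives the same grasp; the last joint's range is limited). The gripper opens to 94 mm and grips with 3 to 60 N. Pads are 16 mm wide; open, the fingers measure 119 mm over their backs; the gripper's body (75 mm by 177 mm) begins 78 mm behind the grasp point.
Start: joints at [-1.346, 0.3, 1.521, -0, 1.321, -0.067], TCP at [0.158, -0.527, 0.179] pointing down, gripper open.
Joint ranges: [-3.03, 3.03], [-0.79, 2.21], [0.23, 2.52], [-1.04, 4.18], [0, 3.07], [-2.55, 2.55]. Speed limits (rad/s): [2.22, 2.22, 2.57, 3.14, 3.14, 3.14].

INTERFACE

Orientations are given as a unit quaternion [w, x, y, z].
In Python, from workcell import r, cams gives the robot as it stands.
- The arm moves only by the shell command python3 -m jog 'ROWS' [FORCE]. ROWS is JSON, one flat list of numbers, 7 for each row, row after row: the finger opening in m, from 0 to 0.094, then the shift along the tool's x, y, z in m, then the turn, a rotation vector about the tool's x, y, z in degrees. In form: [jaw, tx, ty, tz, rx, ry, rz, jaw, tx, ty, tz, rx, ry, rz, ...]. A call has 1 to 20 rows; each row is the pose to reach, as a shift and turn from the pose commanded when the call began, along the tool's axes at that moment; what a row does not reach only later rows make up. A row lasts 1/10 s, in which the tool goes at most 50 mm and 8.59 degrees, less where a joint would pass 70% of its speed; a pose out of reach is approached as far as the arm can. A call with a gripper value outside its range is refused whole. The fingers move at their own pace and stop on an object; FORCE is the grip in N (left out, the last holds). Time passes only in rows, so rows that repeat a pose let the fingers close. It gives the time, the measured TCP pose, the force and the opening at its end, in the units of the state.
- r.observe(): the state, without advancing time (a new reading comes with each control period).
- cams.camera(name): name is "side" or "top" or "wrist"; returns the picture (400x640x3 uint8, blue, green, red); there is no depth.
- cams.camera_model(name): a dict with "fx", "fy", "cx", "cy" (pixels), "k1" (the pictures are not rectified: a ray, as slopes to the right and down, at radius r is drawn at 1 + k1 r^2 times it, then the intrinsics apply), "R" (3x3) and "t" (3): a world point X has camera coordinates R X + t. Camera axes: x right, y down, z forward; pixel columns grow to the right and rows downward; lengths in m; the calibration is good to about 2 mm. A picture is of the moment at which its call begins: read the wrist's pose just before it. camera_model takes no time and is no camera call; for the wrist camera it gives the pose at the moment of the call.
- r.sign_off(): hands the job in, once; it reports no verdict.
The state is a dict: "clock": time; "joints": joint angles; "qd": joint speeds; "joint_torque": joint torques, N m; "tool_pos": TCP position; "orientation": TCP orientation; "force": force on the tool from outside, world axes, zero at the start; "wrist_torque": the same for the moment, N m; "width": opening from 0.0 (shut) to 1.0 (fully open).
Only numpy, scipy, OpenCV 4.12 (cv2) and the standard library are available. Lean on these libraries where they do the work, as an engineer would, in place of code of your own. Each camera call takes 0.05 s, during which the arm holds its last target.

TASK

The washed grinding jar stands mouth-down on the draining tray: turn it over and stand it mouth-up in the middle of the small blue mat, laying it on its side on the way if that helps, but without dropping it. Then pick up the green ball tray by its handle, keep it level so that the steel ball stays in its pocket, and finish holding it still and level beside the jar, ball end towards the jar, a few centimetres above the rim and close to the mouth but not over it, so that I can move the ball across with forceps. Finish while holding the tray, clear of everything, and leave the other things on the bench where they are.

Things in the scene. Friction and masses are not known exactly. Their poses are not given: they have to be found in the camera images.
- jar_center (a point): centre of the grinding jar: a white nylon block 54 x 54 x 58 mm high, round bore 40 mm wide, 50 mm deep, blue band round its mouth end; 0.11 to 0.19 kg. Midway up its axis, 29 mm from either end. z points from mouth to closed base (up at the start, when it is mouth-down); x and y are square to its flat sides. Lying on a side, its centre is 27 mm above the support
- jar_mouth (a point): centre of the jar's mouth, in the plane of its rim; same axes as jar_center
- mat: the blue loading mat, 120 x 120 mm, 3 mm thick, fixed flat on the bench; origin at the centre of its underside, x and y along its edges
- drain: the white ribbed draining tray, 220 (its x) x 120 mm, fixed on the bench; rib tops 8 mm above the bench; origin at the centre of its underside. The jar starts near its -x end, the jar's lid near its +x end. It is left or right of the mat, the ball tray on the other side
- tray_grip (a point): grip point of the green ball tray (140 along its x, 64 along y, 8 mm thick plate), 42 mm above its underside, in the middle of the upright handle that rises from its centre: 40 mm along x, 12 mm thick along y, top 61 mm above the underside. Axes are the tray's; z is up when level. 0.12 to 0.2 kg
- tray_pocket (a point): where the ball's centre is when in the middle of its round pocket (30 mm wide, 2.5 mm deep): 45 mm from the handle's centre along the tray's +x, 15.5 mm above the tray's underside, 25 mm from its +x edge. A like pocket at -x is empty. Axes as tray_grip
- ball_center (a point): centre of the loose steel grinding ball, 20 mm across, 33 g, lying in the tray's +x pocket and free to roll a few mm there; it rolls out over the rim if the tray tips about 40 degrees or is jerked
- ball: the same steel ball (its axes turn as it rolls)
- jar: the same grinding jar; origin at the centre of its mouth, axes as jar_center
- tray: the same ball tray; origin at the centre of its underside, axes as tray_grip
- lid: bystander: the jar's white square lid, 56 x 56 mm, with a black knob, 24 mm high in all, lying on the draining tray, about 120 mm from the jar; origin at its underside
- closed_jar: bystander: a steel jar 54 mm square with its lid on, 77 mm high; origin at the centre of its underside
- mortar: bystander: white porcelain mortar 106 mm wide, 52 mm high, its pestle leaning out to about 110 mm; origin at the centre of its underside
- forceps: bystander: steel forceps 136 mm long, 8 mm high, lying flat on the robot's side of the mat; origin at the middle of the underside, x along their length
- rack: bystander: white tube rack 85 (x) x 185 (y) mm with capped tubes up to 106 mm high, behind the mat; origin at the centre of its underside
- wash_bottle: bystander: white wash bottle 72 mm wide with a red cap and a spout, 198 mm high; origin at the centre of its underside
- pot: bystander: small amber sample pot 52 mm wide, 62 mm high, black cap; origin at the centre of its underside
Things that resemble listed ones, but are neither listed nor needed, are in the scene too. Leave any yellow look-alike of the jar alone.

How it is judged:
On the way, in this order (a step that is already met when the one before it is completed fails the run):
1. the jar stands mouth-up near the middle of the mat, let go and at rest (angle between jar_center's own z axis and vertical above 3.04 rad and height (world z) of jar_center between 0.028 and 0.036 m and x of jar_center in the frame of mat between -0.03 and 0.03 m and y of jar_center in the frame of mat between -0.03 and 0.03 m and contact force between the fingers and jar below 0.1 N and linear speed of jar below 0.02 m/s), for 0.2 s.
2. the ball tray is lifted clear of the bench by the gripper, ball in its pocket (height (world z) of tray above 0.02 m and contact force between the fingers and tray above 1 N and distance between ball_center and tray_pocket below 0.012 m), for 0.2 s.
At the end, for the whole second after the job is handed in: jar mouth-up (within 6 deg) on the mat, axis within 30 mm of its centre lines, let go, at rest; tray held still, level (6 deg), touching nothing else; ball in its pocket, 45-100 mm from the jar axis, centre 11-89 mm above the rim; the jar over 80 mm ahead of the handle along the tray's +x (all of step 1 and distance between ball_center and tray_pocket below 0.012 m and linear speed of ball below 0.03 m/s and angle between tray_grip's own z axis and vertical below 0.105 rad and linear speed of tray below 0.02 m/s and horizontal distance between ball_center and jar_center between 0.045 and 0.1 m and x of jar_center in the frame of tray above 0.08 m and height (world z) of ball_center between 0.072 and 0.15 m and contact force between the fingers and tray above 1 N and contact force between tray and jar below 0.05 N and contact force between tray and closed_jar below 0.05 N and contact force between tray and mortar below 0.05 N and contact force between tray and rack below 0.05 N and contact force between tray and wash_bottle below 0.05 N and contact force between tray and pot below 0.05 N); the arm keeps its last pose, push and grip.
It fails at once if the ball leaves its pocket (distance between ball_center and tray_pocket above 0.016 m).
It fails at once if the tray is tipped more than 20 degrees (angle between tray_grip's own z axis and vertical above 0.35 rad).
It fails at once if the jar is dropped (falls faster than 0.7 m/s with nothing holding it) (linear speed of jar above 0.7 m/s and contact force between the fingers and jar below 0.05 N).
It fails at once if a bystander is moved more than 30 mm (distance of any of lid, closed_jar, mortar, forceps, rack, wash_bottle, pot from where it was at the start of the episode above 0.03 m).
It also fails if it takes over 72 s, if anything falls off the work surface, if the arm or the gripper's body presses on something with over 40 N, if the wrist force passes 120 N, or if a joint passes its speed limit or range.

## Working session

There is one attempt and no reset: what is moved stays moved. The work goes in short steps, Python scripts to look and compute and a shell command to move; the robot and the scene stay as the last step left them, time stands still between calls to the robot, and variables do not carry over. Pictures are saved under pics/ and viewed, and the job is handed in when it is done.

```bash
ls; mkdir -p pics; python3 - <<'E'
from workcell import r,cams
import cv2
print(r.observe())
for n in ("top","side","wrist"):
    im=cams.camera(n); cv2.imwrite(f"pics/{n}0.png",im)
    print(n,cams.camera_model(n))
E
```

```text
pics
{'clock': 0.0, 'joints': array([-1.34560477e+00,  3.00472182e-01,  1.52160804e+00, -6.23981799e-06,
        1.32070334e+00, -6.66095234e-02]), 'qd': array([-0.00098118, -0.00022703,  0.00048685,  0.00012151, -0.00134168,
        0.00128155]), 'joint_torque': array([ 6.90557090e-05, -5.31813741e+01, -3.52735984e+01,  7.08309864e-02,
        2.44117499e-02, -9.20709704e-05]), 'tool_pos': array([ 0.15814444, -0.52645293,  0.17837436]), 'orientation': array([ 0.56705789,  0.42226703,  0.56770141, -0.42172387]), 'force': array([0.3205056 , 0.09073532, 0.49740331]), 'wrist_torque': array([-0.06250292, -0.00344393,  0.0049137 ]), 'width': 1.0008540830467259}
top {'fx': 370.16873950941573, 'fy': 370.16873950941573, 'cx': 322.7662288861431, 'cy': 205.05293321193227, 'k1': -0.008456161494835052, 'R': array([[-0.02037128, -0.99934344,  0.02996159],
       [-0.99851893,  0.01882408, -0.05104515],
       [ 0.05044763, -0.03095707, -0.99824681]]), 't': array([0.01026808, 0.55051822, 0.83459398])}
side {'fx': 459.9720967357215, 'fy': 459.9720967357215, 'cx': 320.24974773198767, 'cy': 189.55774747855347, 'k1': -0.11120057360872676, 'R': array([[ 0.99754487, -0.07000149,  0.00200693],
       [-0.04389257, -0.64730091, -0.76096976],
       [ 0.0545681 ,  0.75901339, -0.64878425]]), 't': array([-0.55953533,  0.08839406,  0.97717458])}
wrist {'fx': 331.2046209841303, 'fy': 331.2046209841303, 'cx': 322.9540807995985, 'cy': 197.93702849527585, 'k1': 0.015427411304874825, 'R': array([[ 0.28679131, -0.95799234, -0.00118817],
       [-0.92937777, -0.2785255 ,  0.24224062],
       [-0.23239559, -0.06836825, -0.97021548]]), 't': array([-0.54838884, -0.02526379,  0.39038129])}
```

View pics/top0.png

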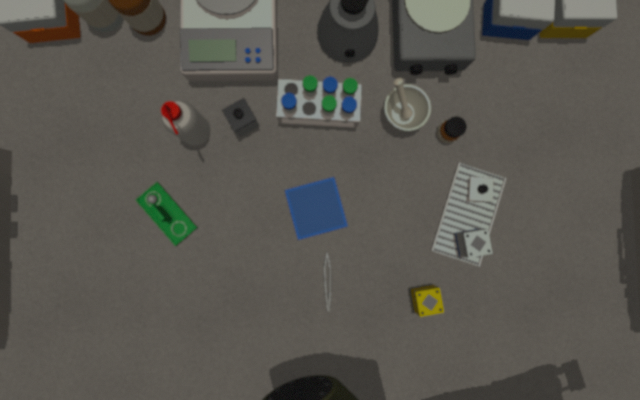

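View pics/side0.png

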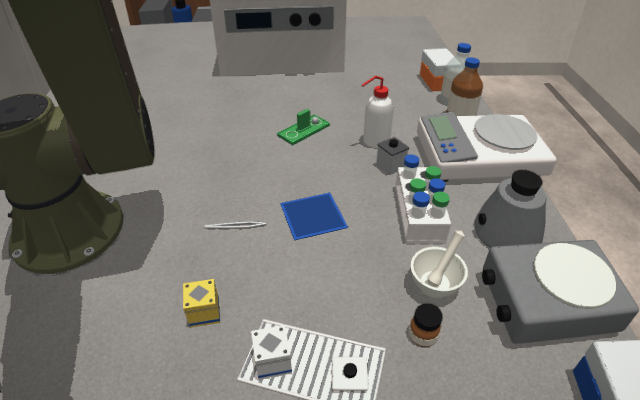

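View pics/wrist0.png

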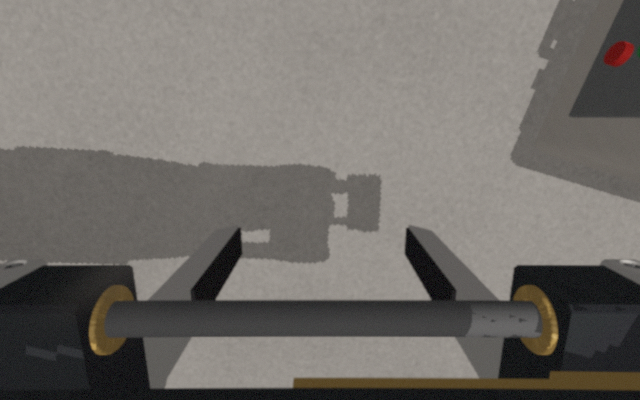

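Seen: top view has the white block on the draining tray at (477,243), the yellow look-alike at (429,302), the lid at (481,189), the steel closed jar at (240,118). The green ball tray is at (167,213) and the mat at (316,208). The white block is my choice. Next, close crops to confirm it and find the ball end of the tray.

```bash
cat > h.py <<'E'
import numpy as np, cv2
def ray(m,u,v):
    K=np.array([[m['fx'],0,m['cx']],[0,m['fy'],m['cy']],[0,0,1.]])
    # drawn = (1+k1 r^2) * slope
    p=cv2.undistortPoints(np.array([[[u,v]]],float),K,np.array([m['k1'],0,0,0]))[0,0]
    R=np.array(m['R']);t=np.array(m['t'])
    return -R.T@t, R.T@np.array([p[0],p[1],1.])
def onz(m,u,v,z):
    o,d=ray(m,u,v); return o+d*(z-o[2])/d[2]
def proj(m,X):
    K=np.array([[m['fx'],0,m['cx']],[0,m['fy'],m['cy']],[0,0,1.]])
    return cv2.projectPoints(np.array([X],float),cv2.Rodrigues(np.array(m['R']))[0],np.array(m['t']),K,np.array([m['k1'],0,0,0]))[0][0,0]
E
python3 - <<'E'
import cv2,numpy as np
t=cv2.imread('pics/top0.png');s=cv2.imread('pics/side0.png')
a=cv2.resize(t[155:275,420:520],None,fx=4,fy=4,interpolation=cv2.INTER_CUBIC)
b=cv2.resize(t[165:265,120:210],None,fx=4.4,fy=4.8,interpolation=cv2.INTER_CUBIC)
cv2.imwrite('pics/c1.png',np.hstack([a,b[:480]]))
a=cv2.resize(s[310:400,230:400],None,fx=4,fy=4,interpolation=cv2.INTER_CUBIC)
cv2.imwrite('pics/c2.png',a)
a=cv2.resize(s[100:150,270:340],None,fx=8,fy=8,interpolation=cv2.INTER_CUBIC)
cv2.imwrite('pics/c3.png',a)
E
```

```text
(no output)
```

View pics/c1.png

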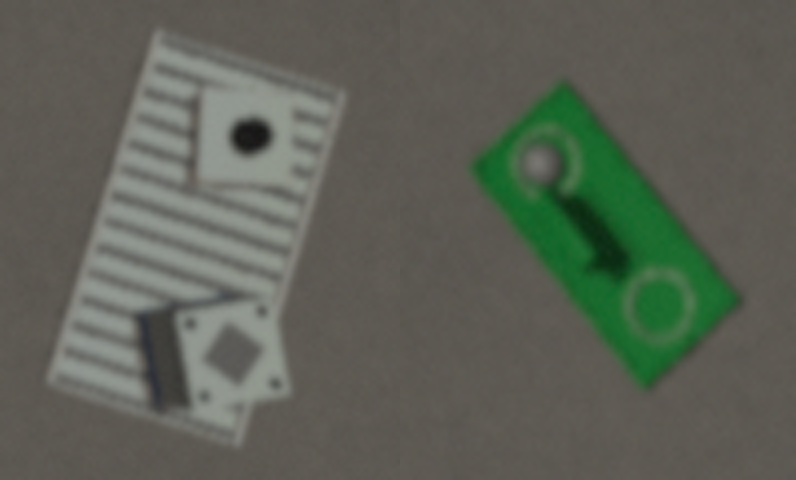

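View pics/c2.png

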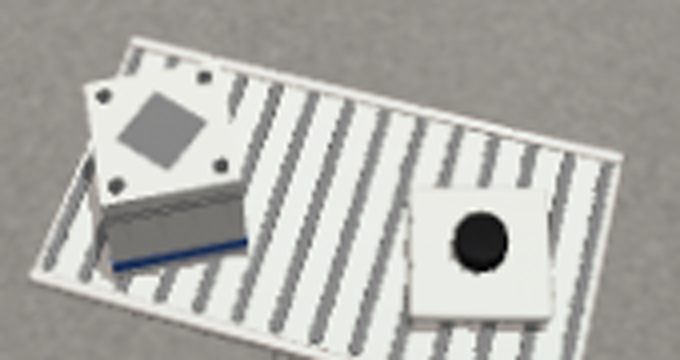

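View pics/c3.png

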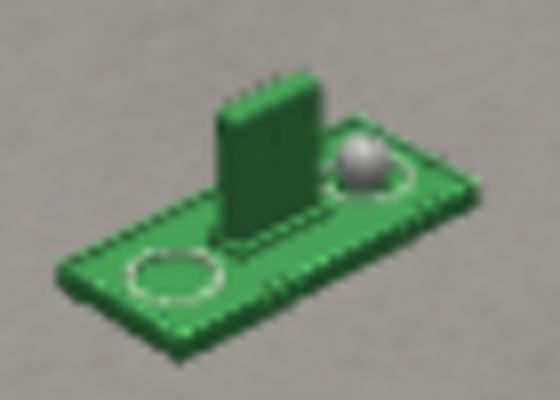

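Crops: the white block has the blue band at its bottom (mouth-down, the real jar), face diamond at top px ≈(478,243). On the green tray, the ball is in the far pocket (top px ≈(152,199)); the near pocket (≈(178,228)) is empty.

```bash
python3 - <<'E'
import cv2,numpy as np
from h import *
from workcell import cams
T=cams.camera_model('top');S=cams.camera_model('side')
t=cv2.imread('pics/top0.png');s=cv2.imread('pics/side0.png')
def rect(im,m,lo,hi,box,z,name,ys=1):
    h=cv2.cvtColor(im,cv2.COLOR_BGR2HSV); x0,y0,x1,y1=box
    k=np.zeros(h.shape[:2],np.uint8); k[y0:y1,x0:x1]=cv2.inRange(h,lo,hi)[y0:y1,x0:x1]
    c=max(cv2.findContours(k,0,2)[0],key=cv2.contourArea)
    q=np.array([onz(m,*p[0],z)[:2] for p in c],np.float32)
    R=cv2.minAreaRect(q); print(name,np.round(R[0],4),np.round(R[1],4),round(R[2],1)); print(np.round(cv2.boxPoints(R),3).tolist()); return R
rect(t,T,(105,120,50),(125,255,255),(270,160,360,250),.003,'mat top')
rect(s,S,(105,120,50),(125,255,255),(270,180,360,250),.003,'mat side')
rect(t,T,(50,100,50),(85,255,255),(120,160,210,260),.008,'tray top')
# ball, pockets from top
for n,(u,v) in dict(ballend=(151+0,199),empty=(178.5,228.7)).items(): print(n,onz(T,u,v,.0155 if n=='ballend' else .008))
# jar top face
C=lambda a,b:(a/4+420,b/4+155)
D=lambda a,b:(a/4+230,b/4+310)
def tri(p,q):
    o1,d1=ray(T,*p);o2,d2=ray(S,*q);d1/=np.linalg.norm(d1);d2/=np.linalg.norm(d2)
    A=np.stack([d1,-d2],1);l=np.linalg.lstsq(A,o2-o1,rcond=None)[0]
    a,b=o1+l[0]*d1,o2+l[1]*d2
    return (a+b)/2,np.linalg.norm(a-b)
print('diamond tri',tri(C(233,353),D(164,131)))
print('top z66',onz(T,*C(233,353),.066),'side',onz(S,*D(164,131),.066))
print('holes top'); 
for p in [(190,323),(262,312),(276,384),(204,397)]: print(onz(T,*C(*p),.066).round(4))
print('holes side')
for p in [(103,97),(205,77),(221,165),(116,186)]: print(onz(S,*D(*p),.066).round(4))
print('lid knob',onz(T,*C(250,136),.024),onz(S,*D(481,242),.024))
print('forceps',onz(T,328,254,.004),onz(T,328,310,.004), 'yellow',onz(T,429,302,.058),'side',onz(S,199,293,.058))
print('rack front', onz(T,280,122,.0),onz(T,358,128,0.))
print('mortar',onz(T,408,108,.05),'pot',onz(T,455,128,.06),'bottle',onz(T,172,112,.19),onz(S,381,95,.19),'closed',onz(T,238,114,.07))
print('drain corners',[onz(T,*C(*p),.008)[:2].round(3) for p in [(157,30),(343,95),(237,443),(50,380)]])
E
```

```text
mat top [0.5451 0.0156] [0.1178 0.1178] 14.0
[[0.4740000069141388, 0.05900000035762787], [0.5019999742507935, -0.0560000017285347], [0.6169999837875366, -0.027000000700354576], [0.5879999995231628, 0.08699999749660492]]
mat side [0.545  0.0106] [0.1201 0.12  ] 14.2
[[0.47200000286102295, 0.05400000140070915], [0.5009999871253967, -0.06199999898672104], [0.6179999709129333, -0.032999999821186066], [0.5889999866485596, 0.08399999886751175]]
tray top [0.5388 0.3573] [0.1402 0.0644] 40.3
[[0.4650000035762787, 0.335999995470047], [0.5059999823570251, 0.28700000047683716], [0.6129999756813049, 0.3779999911785126], [0.5709999799728394, 0.4269999861717224]]
ballend [0.57157067 0.38795132 0.0155    ]
empty [0.50320048 0.32898634 0.008     ]
diamond tri (array([ 0.459324  , -0.33647011,  0.06224674]), np.float64(0.0018776443887201244))
top z66 [ 0.45861574 -0.33480882  0.066     ] side [ 0.4605495  -0.33876627  0.066     ]
holes top
[ 0.4754 -0.3118  0.066 ]
[ 0.4804 -0.3518  0.066 ]
[ 0.4413 -0.3578  0.066 ]
[ 0.4353 -0.3179  0.066 ]
holes side
[ 0.4365 -0.3222  0.066 ]
[ 0.4767 -0.3155  0.066 ]
[ 0.4824 -0.3548  0.066 ]
[ 0.4425 -0.3614  0.066 ]
lid knob [ 0.58018408 -0.36902342  0.024     ] [ 0.58217336 -0.37152949  0.024     ]
forceps [ 0.43795179 -0.01060327  0.004     ] [ 0.31046613 -0.00791872  0.004     ] yellow [ 0.33389673 -0.22497285  0.058     ] side [ 0.33482748 -0.23018604  0.058     ]
rack front [0.74859432 0.09557845 0.        ] [ 0.73200699 -0.08795174  0.        ]
mortar [ 0.76305725 -0.19503544  0.05      ] pot [ 0.71385092 -0.29597577  0.06      ] bottle [0.71646523 0.27599431 0.19      ] [0.71354466 0.19844114 0.19      ] closed [0.74763669 0.1799046  0.07      ]
drain corners [array([ 0.645, -0.324]), array([ 0.605, -0.433]), array([ 0.403, -0.361]), array([ 0.442, -0.253])]
```

```bash
cat >> h.py <<'E'
from scipy.spatial.transform import Rotation as Ro
def toolR(head,beta,s=1):
    """tool x points down, tilted beta deg from vertical toward azimuth head; jaw axis horizontal, azimuth head+90 (s=1) or head-90"""
    h=np.radians(head);b=np.radians(beta)
    x=np.array([np.cos(h)*np.sin(b),np.sin(h)*np.sin(b),-np.cos(b)])
    z=s*np.array([-np.sin(h),np.cos(h),0]); return np.stack([x,np.cross(z,x),z],1)
def pose(o): 
    q=o['orientation']; return np.array(o['tool_pos']),Ro.from_quat([q[1],q[2],q[3],q[0]]).as_matrix()
def go(o,g,R,back=0.):
    """shift/rotvec (tool axes) to put grasp point at g (minus back along tool x)"""
    p,R0=pose(o); tcp=np.array(g)+R[:,0]*(0.019-back)
    sh=R0.T@(tcp-p); rv=np.degrees(Ro.from_matrix(R0.T@R).as_rotvec())
    print('tcp',tcp.round(4),'shift',sh.round(4),'rot',rv.round(2),'|rot|',np.linalg.norm(rv).round(1))
E
python3 - <<'E'
from h import *; from workcell import r
o=r.observe(); p,R=pose(o); print(R.round(3))
g=[.459,-.337,.037]
for s in (1,-1): go(o,g,toolR(189,40,s),.1)
E
```

```text
[[-0.     0.958  0.288]
 [ 0.001  0.288 -0.958]
 [-1.     0.    -0.001]]
tcp [ 0.5104 -0.3289  0.099 ] shift [ 0.0796  0.3942 -0.0879] rot [  7.42   2.65 -39.94] |rot| 40.7
tcp [ 0.5104 -0.3289  0.099 ] shift [ 0.0796  0.3942 -0.0879] rot [-162.27   59.07    3.92] |rot| 172.7
```

```bash
python3 -m jog '[0.094,0,0.394,-0.088,7.4,2.6,-39.9, 0.094,0,0.394,-0.088,7.4,2.6,-39.9, 0.094,0,0.394,-0.088,7.4,2.6,-39.9, 0.094,0,0.394,-0.088,7.4,2.6,-39.9, 0.094,0,0.394,-0.088,7.4,2.6,-39.9, 0.094,0,0.394,-0.088,7.4,2.6,-39.9, 0.094,0,0.394,-0.088,7.4,2.6,-39.9, 0.094,0,0.394,-0.088,7.4,2.6,-39.9, 0.094,0,0.394,-0.088,7.4,2.6,-39.9, 0.094,0,0.394,-0.088,7.4,2.6,-39.9, 0.094,0.04,0.394,-0.088,7.4,2.6,-39.9, 0.094,0.08,0.394,-0.088,7.4,2.6,-39.9, 0.094,0.08,0.394,-0.088,7.4,2.6,-39.9, 0.094,0.08,0.394,-0.088,7.4,2.6,-39.9]' 30; python3 - <<'E'
from h import *; from workcell import r,cams
o=r.observe(); print(o['joints'].round(3))
g=[.459,-.337,.037]
go(o,g,toolR(189,40),.1);go(o,g,toolR(189,40),.0)
cv2.imwrite('pics/w1.png',cams.camera('wrist')); m=cams.camera_model('wrist'); print(proj(m,[.459,-.337,.066]))
E
```

```text
clock: 1.55
tool_pos: [0.5096, -0.3298, 0.1001]
orientation: [0.348, 0.248, 0.662, -0.616]
force: [-0.1, -0.2, 1.0]
width: 1.002
[-0.454  0.915  0.911 -0.4    1.892  0.947]
tcp [ 0.5104 -0.3289  0.099 ] shift [ 0.0002  0.0014 -0.0008] rot [-0.07  0.05 -0.02] |rot| 0.1
tcp [ 0.4469 -0.3389  0.0224] shift [ 0.1002  0.0013 -0.0009] rot [-0.07  0.05 -0.02] |rot| 0.1
[323.02876342 221.33792133]
```

View pics/w1.png

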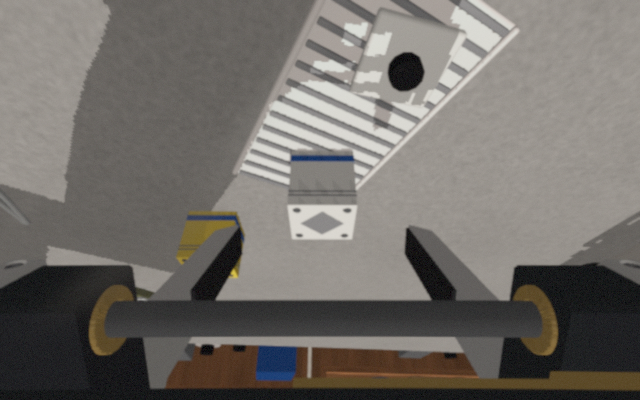

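The wrist view shows the jar (diamond at (323,222), predicted (323,221)), square between the fingers; yellow look-alike off at (210,235).

```bash
python3 -m jog '[0.094,0.04,0.001,-0.001,0,0,0, 0.094,0.08,0.001,-0.001,0,0,0, 0.094,0.1,0.001,-0.001,0,0,0, 0.094,0.1,0.001,-0.001,0,0,0, 0.03,0.1,0.001,-0.001,0,0,0, 0.03,0.1,0.001,-0.001,0,0,0, 0.03,0.1,0.001,-0.001,0,0,0, 0.03,0.1,0.001,-0.001,0,0,0, 0.03,0.1,0.001,-0.001,0,0,0, 0.03,0.1,0.001,-0.001,0,0,0, 0.03,0.1,0.001,-0.001,0,0,0]' 30; python3 - <<'E'
from h import *; from workcell import r,cams
o=r.observe(); print(o['joints'].round(3),o['force'],o['width']*.094)
g=[.459,-.337,.037]
go(o,g,toolR(189,40),.0)
E
```

```text
clock: 2.7
tool_pos: [0.4477, -0.3382, 0.0218]
orientation: [0.349, 0.248, 0.662, -0.616]
force: [1.8, 0.7, 1.4]
width: 0.571
[-0.503  0.88   1.168 -0.408  1.668  0.992] [1.77339738 0.74771333 1.41153575] 0.05369772025986336
tcp [ 0.4469 -0.3389  0.0224] shift [ 0.     -0.0011  0.0006] rot [-0.03  0.1  -0.06] |rot| 0.1
```

```bash
python3 - <<'E'
from h import *; from workcell import r
o=r.observe(); p,R=pose(o); print('lift .1',(R.T@[0,0,.1]).round(4))
for z in (.13,.045): go(o,[.545,.013,z],toolR(9,50,-1))
E
python3 -m jog '[0.03,-0.028,-0.024,0,0,0,0, 0.03,-0.057,-0.048,0,0,0,0, 0.03,-0.077,-0.064,0,0,0,0, 0.03,-0.077,-0.064,0,0,0,0]'; python3 - <<'E'
from h import *; from workcell import r
o=r.observe(); p,R=pose(o);print(p,o['width']*.094,o['force'])
for z in (.13,.045): go(o,[.545,.013,z],toolR(9,50,-1))
E
```

```text
lift .1 [-0.0767 -0.0642  0.0002]
tcp [0.5594 0.0153 0.1178] shift [-0.1805  0.0652 -0.3314] rot [6.000e-02 1.000e-01 8.994e+01] |rot| 89.9
tcp [0.5594 0.0153 0.0328] shift [-0.1153  0.1198 -0.3315] rot [6.000e-02 1.000e-01 8.994e+01] |rot| 89.9
clock: 3.1
tool_pos: [0.449, -0.3386, 0.125]
orientation: [0.351, 0.249, 0.66, -0.616]
force: [-0.3, -0.2, -1.5]
width: 0.571
[ 0.44899038 -0.33863555  0.12499846] 0.05369229047226527 [-0.31921599 -0.1570252  -1.46272522]
tcp [0.5594 0.0153 0.1178] shift [-0.1009  0.1302 -0.3322] rot [7.000e-02 3.200e-01 8.969e+01] |rot| 89.7
tcp [0.5594 0.0153 0.0328] shift [-0.0355  0.1844 -0.3327] rot [7.000e-02 3.200e-01 8.969e+01] |rot| 89.7
```

```bash
python3 -m jog '[0.03,-0.101,0.13,-0.332,0,0.2,89.8, 0.03,-0.101,0.13,-0.332,0,0.2,89.8, 0.03,-0.101,0.13,-0.332,0,0.2,89.8, 0.03,-0.101,0.13,-0.332,0,0.2,89.8, 0.03,-0.101,0.13,-0.332,0,0.2,89.8, 0.03,-0.101,0.13,-0.332,0,0.2,89.8, 0.03,-0.101,0.13,-0.332,0,0.2,89.8, 0.03,-0.101,0.13,-0.332,0,0.2,89.8, 0.03,-0.101,0.13,-0.332,0,0.2,89.8, 0.03,-0.101,0.13,-0.332,0,0.2,89.8, 0.03,-0.101,0.13,-0.332,0,0.2,89.8, 0.03,-0.101,0.13,-0.332,0,0.2,89.8, 0.03,-0.101,0.13,-0.332,0,0.2,89.8]'; python3 - <<'E'
from h import *; from workcell import r,cams
o=r.observe(); p,R=pose(o);print(p,o['width']*.094,o['force'],o['joints'].round(2))
for z in (.13,.038,.030): go(o,[.545,.013,z],toolR(9,50,-1))
s=cams.camera('side');t=cams.camera('top')
cv2.imwrite('pics/p1.png',np.hstack([cv2.resize(s[100:280,230:430],None,fx=2,fy=2),cv2.resize(t[120:300,230:430],None,fx=2,fy=2)]))
E
```

```text
clock: 4.4
tool_pos: [0.5602, 0.0281, 0.1159]
orientation: [0.669, 0.64, 0.325, -0.193]
force: [0.6, -0.1, -1.9]
width: 0.575
[0.56020035 0.02811659 0.11592046] 0.054003865412340896 [ 0.57675671 -0.07410802 -1.86690481] [-0.16  0.09  2.2   1.33  0.28  0.03]
tcp [0.5594 0.0153 0.1178] shift [-0.0039 -0.0006  0.0124] rot [-0.02 -2.55  3.03] |rot| 4.0
tcp [0.5594 0.0153 0.0258] shift [ 0.0588 -0.0678  0.0151] rot [-0.02 -2.55  3.03] |rot| 4.0
tcp [0.5594 0.0153 0.0178] shift [ 0.0643 -0.0737  0.0154] rot [-0.02 -2.55  3.03] |rot| 4.0
```

View pics/p1.png

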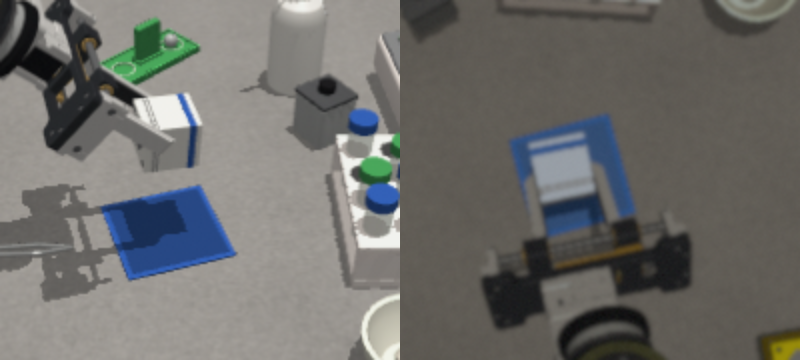

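The jar is held over the mat (side crop (165,130)), lying attitude with blue mouth band outward. Now correct and descend.

```bash
python3 -m jog '[0.03,-0.004,-0.001,0.012,0,-2.5,3, 0.03,-0.004,-0.001,0.012,0,-2.5,3, 0.03,-0.004,-0.001,0.012,0,-2.5,3, 0.03,0.01,-0.015,0.013,0,-2.5,3, 0.03,0.03,-0.037,0.014,0,-2.5,3, 0.03,0.045,-0.053,0.015,0,-2.5,3, 0.03,0.055,-0.063,0.015,0,-2.5,3, 0.03,0.059,-0.068,0.015,0,-2.5,3, 0.03,0.059,-0.068,0.015,0,-2.5,3, 0.03,0.059,-0.068,0.015,0,-2.5,3]'; python3 - <<'E'
from h import *; from workcell import r,cams
o=r.observe(); p,R=pose(o);print(p,o['width']*.094,o['force'],o['joints'].round(2))
print('lift z -.01',(R.T@[0,0,-.01]).round(4))
for z in (.038,.030): go(o,[.545,.013,z],toolR(9,50,-1))
s=cams.camera('side')
cv2.imwrite('pics/p2.png',cv2.resize(s[130:260,240:400],None,fx=4,fy=4))
E
```

```text
clock: 5.5
tool_pos: [0.5607, 0.0163, 0.0274]
orientation: [0.681, 0.644, 0.294, -0.187]
force: [0.8, -0.5, -2.4]
width: 0.574
[0.56072593 0.01632544 0.02736204] 0.05398891170735719 [ 0.76712577 -0.47567807 -2.38694254] [-0.17  0.33  2.27  2.43  0.39 -1.11]
lift z -.01 [ 0.0064 -0.0077  0.    ]
tcp [0.5594 0.0153 0.0258] shift [-0.0001 -0.0022  0.0008] rot [ 0.04 -0.23 -0.03] |rot| 0.2
tcp [0.5594 0.0153 0.0178] shift [ 0.005  -0.0083  0.0008] rot [ 0.04 -0.23 -0.03] |rot| 0.2
```

View pics/p2.png

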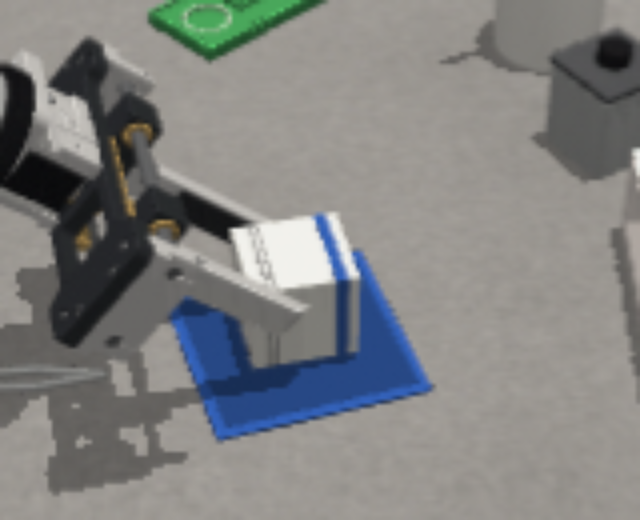

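```bash
python3 -m jog '[0.03,0.0015,-0.002,0,0,0,0, 0.03,0.003,-0.004,0,0,0,0, 0.03,0.0045,-0.0055,0,0,0,0, 0.03,0.0055,-0.0065,0,0,0,0, 0.03,0.0055,-0.0065,0,0,0,0]'; python3 -m jog '[0.03,0.0007,-0.0008,0,0,0,0, 0.03,0.0007,-0.0008,0,0,0,0]';  python3 - <<'E'
from h import *; from workcell import r,cams
o=r.observe(); p,R=pose(o);print(p,p[2]+.019*.643,o['force'])
E
```

```text
clock: 6.05
tool_pos: [0.5611, 0.016, 0.0196]
orientation: [0.682, 0.644, 0.293, -0.187]
force: [-4.0, 1.6, 7.0]
width: 0.571
clock: 6.25
tool_pos: [0.5615, 0.0161, 0.0194]
orientation: [0.682, 0.644, 0.293, -0.186]
force: [-12.4, 0.4, 20.6]
width: 0.573
[0.56149639 0.01606474 0.0194271 ] 0.03164409845319401 [-12.4030215    0.37995093  20.56865217]
```

```bash
python3 -m jog '[0.03,-0.0007,0.0008,0,0,0,0, 0.03,-0.0007,0.0008,0,0,0,0, 0.06,-0.0007,0.0008,0,0,0,0, 0.07,-0.0007,0.0008,0,0,0,0, 0.094,-0.0007,0.0008,0,0,0,0, 0.094,-0.0007,0.0008,0,0,0,0, 0.094,-0.0007,0.0008,0,0,0,0, 0.094,-0.0007,0.0008,0,0,0,0, 0.094,-0.0007,0.0008,0,0,0,0]';  python3 - <<'E'
from h import *; from workcell import r,cams
o=r.observe(); p,R=pose(o);print(p,o['width'],o['force'])
s=cams.camera('side')
cv2.imwrite('pics/p3.png',cv2.resize(s[130:260,240:400],None,fx=4,fy=4))
E
```

```text
clock: 7.15
tool_pos: [0.5606, 0.0158, 0.0187]
orientation: [0.681, 0.643, 0.294, -0.188]
force: [0.3, 0.5, 0.1]
width: 0.997
[0.56055585 0.01578164 0.01873475] 0.9971470464622201 [0.2940907  0.52992854 0.12260524]
```

View pics/p3.png

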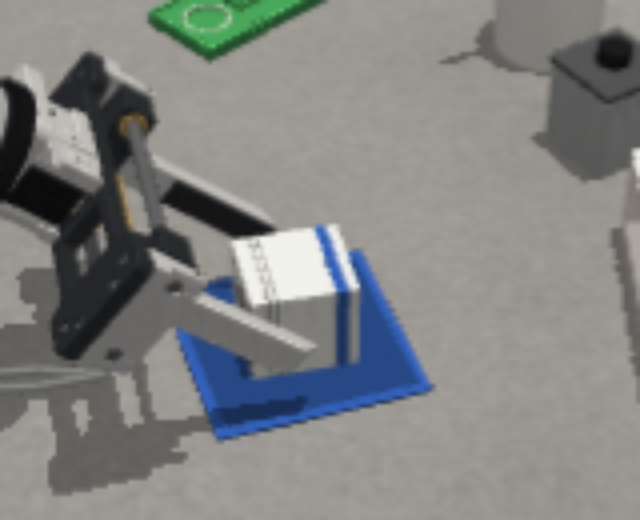

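```bash
python3 - <<'E'
from h import *; from workcell import r
o=r.observe(); c=[.546,.0135,.030]
go(o,[.546,.0135,.22],toolR(9,50,-1))
go(o,[.546,.0135,.22],toolR(9,-40,-1))
E
python3 -m jog '[0.094,-0.05,0,0,0,0,0, 0.094,-0.1,0,0,0,0,0, 0.094,-0.12,0,0,0,0,0, 0.094,-0.12,0.04,0,0,0,0, 0.094,-0.12,0.08,0,0,0,0, 0.094,-0.12,0.12,0,0,0,0, 0.094,-0.12,0.14,0,0,0,0, 0.094,-0.12,0.14,0,0,0,0]'; python3 - <<'E'
from h import *; from workcell import r
o=r.observe(); print(pose(o)[0],o['joints'].round(2))
go(o,[.546,.0135,.20],toolR(9,-40,-1)); go(o,[.546,.0135,.030],toolR(9,-40,-1),.1); go(o,[.546,.0135,.030],toolR(9,-40,-1))
E
```

```text
tcp [0.5604 0.0158 0.2078] shift [-1.215e-01  1.448e-01 -1.000e-04] rot [ 0.05 -0.11 -0.05] |rot| 0.1
tcp [0.5339 0.0116 0.2054] shift [-0.1406  0.1258 -0.0002] rot [ 1.300e-01 -5.000e-02 -9.005e+01] |rot| 90.1
clock: 8.0
tool_pos: [0.5572, 0.0154, 0.2015]
orientation: [0.681, 0.643, 0.294, -0.188]
force: [-0.2, -0.4, -0.5]
width: 1.0
[0.55716394 0.01540759 0.20153924] [-0.17 -0.1   2.17  0.86  0.34  0.52]
tcp [0.5339 0.0116 0.1854] shift [-0.0077 -0.0275  0.0001] rot [ 1.600e-01 -7.000e-02 -9.003e+01] |rot| 90.0
tcp [0.5974 0.0216 0.092 ] shift [ 0.1016 -0.0577  0.0003] rot [ 1.600e-01 -7.000e-02 -9.003e+01] |rot| 90.0
tcp [0.5339 0.0116 0.0154] shift [ 0.1015 -0.1577  0.0003] rot [ 1.600e-01 -7.000e-02 -9.003e+01] |rot| 90.0
```

```bash
python3 -m jog '[0.094,-0.008,-0.028,0,0.2,-0.1,-90, 0.094,-0.008,-0.028,0,0.2,-0.1,-90, 0.094,-0.008,-0.028,0,0.2,-0.1,-90, 0.094,-0.008,-0.028,0,0.2,-0.1,-90, 0.094,-0.008,-0.028,0,0.2,-0.1,-90, 0.094,-0.008,-0.028,0,0.2,-0.1,-90, 0.094,-0.008,-0.028,0,0.2,-0.1,-90, 0.094,-0.008,-0.028,0,0.2,-0.1,-90, 0.094,-0.008,-0.028,0,0.2,-0.1,-90, 0.094,-0.008,-0.028,0,0.2,-0.1,-90, 0.094,-0.008,-0.028,0,0.2,-0.1,-90, 0.094,-0.008,-0.028,0,0.2,-0.1,-90, 0.094,-0.008,-0.028,0,0.2,-0.1,-90, 0.094,0.05,-0.04,0,0.2,-0.1,-90, 0.094,0.101,-0.058,0,0.2,-0.1,-90, 0.094,0.101,-0.058,0,0.2,-0.1,-90, 0.094,0.101,-0.058,0,0.2,-0.1,-90]'; python3 - <<'E'
from h import *; from workcell import r,cams
o=r.observe(); print(pose(o)[0],o['joints'].round(2))
go(o,[.546,.0135,.030],toolR(9,-40,-1),.1); go(o,[.546,.0135,.030],toolR(9,-40,-1))
cv2.imwrite('pics/w2.png',cams.camera('wrist')); m=cams.camera_model('wrist'); print(proj(m,[.546,.0135,.057]))
cv2.imwrite('pics/s2.png',cams.camera('side'))
E
```

```text
clock: 9.7
tool_pos: [0.5964, 0.0219, 0.0906]
orientation: [0.349, 0.248, 0.662, -0.615]
force: [-0.2, 0.5, 0.3]
width: 0.999
[0.59640342 0.02190036 0.09060984] [ 0.02  1.    0.78 -0.1   2.05  1.42]
tcp [0.5974 0.0216 0.092 ] shift [-0.0017 -0.0002  0.0004] rot [ 0.01 -0.01 -0.1 ] |rot| 0.1
tcp [0.5339 0.0116 0.0154] shift [ 0.0983 -0.0003  0.0004] rot [ 0.01 -0.01 -0.1 ] |rot| 0.1
[324.77472429 220.73878529]
```

View pics/w2.png

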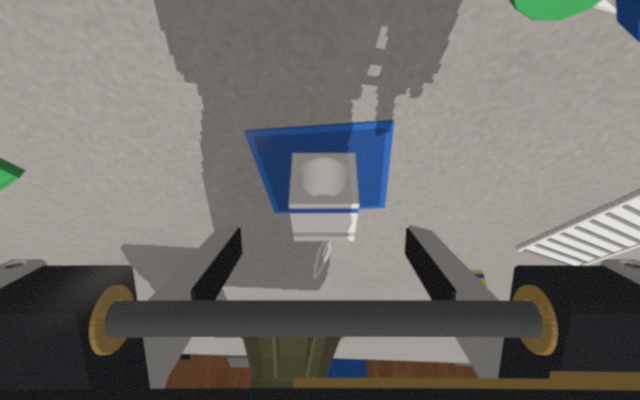

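View pics/s2.png

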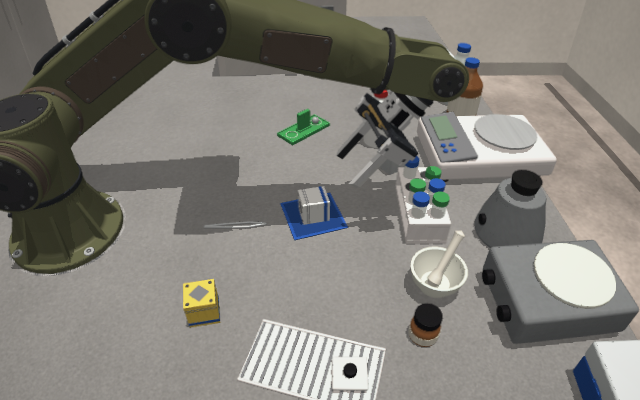

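The wrist view shows the jar lying on the mat, mouth towards the camera ((324,178)), top side centred at (324,224), square between the fingers. Advance, grip, lift.

```bash
python3 -m jog '[0.094,0.04,0,0,0,0,0, 0.094,0.08,0,0,0,0,0, 0.094,0.098,0,0,0,0,0, 0.094,0.098,0,0,0,0,0, 0.03,0.098,0,0,0,0,0, 0.03,0.098,0,0,0,0,0, 0.03,0.098,0,0,0,0,0, 0.03,0.098,0,0,0,0,0, 0.03,0.098,0,0,0,0,0, 0.03,0.098,0,0,0,0,0, 0.03,0.098,0,0,0,0,0]' 30; python3 - <<'E'
from h import *; from workcell import r
o=r.observe(); p,R=pose(o); print(o['width']*.094, o['force'],(R.T@[0,0,.1]).round(4))
for z in (.15,.045): go(o,[.545,.013,z],toolR(9,50,-1))
E
```

```text
clock: 10.9
tool_pos: [0.5345, 0.0121, 0.0164]
orientation: [0.349, 0.248, 0.662, -0.615]
force: [0.6, 0.5, 1.0]
width: 0.573
0.053886834078837244 [0.56061671 0.4703642  1.00935743] [-0.0767 -0.0642  0.    ]
tcp [0.5594 0.0153 0.1378] shift [-0.1092 -0.0587  0.0008] rot [-0.000e+00  1.000e-02  8.994e+01] |rot| 89.9
tcp [0.5594 0.0153 0.0328] shift [-0.0287  0.0087  0.0007] rot [-0.000e+00  1.000e-02  8.994e+01] |rot| 89.9
```

```bash
python3 -m jog '[0.03,-0.028,-0.024,0,0,0,0, 0.03,-0.057,-0.048,0,0,0,0, 0.03,-0.09,-0.07,0,0,0,0, 0.03,-0.109,-0.059,0.001,0,0,89.9, 0.03,-0.109,-0.059,0.001,0,0,89.9, 0.03,-0.109,-0.059,0.001,0,0,89.9, 0.03,-0.109,-0.059,0.001,0,0,89.9, 0.03,-0.109,-0.059,0.001,0,0,89.9, 0.03,-0.109,-0.059,0.001,0,0,89.9, 0.03,-0.109,-0.059,0.001,0,0,89.9, 0.03,-0.109,-0.059,0.001,0,0,89.9, 0.03,-0.109,-0.059,0.001,0,0,89.9, 0.03,-0.109,-0.059,0.001,0,0,89.9, 0.03,-0.109,-0.059,0.001,0,0,89.9, 0.03,-0.109,-0.059,0.001,0,0,89.9, 0.03,-0.109,-0.059,0.001,0,0,89.9, 0.03,-0.109,-0.059,0.001,0,0,89.9, 0.03,-0.109,-0.059,0.001,0,0,89.9]'; python3 - <<'E'
from h import *; from workcell import r,cams
o=r.observe(); p,R=pose(o); print(p,o['width']*.094, o['force'],o['joints'].round(2))
for z in (.15,.042,.034): go(o,[.545,.013,z],toolR(9,50,-1))
s=cams.camera('side')
cv2.imwrite('pics/p4.png',cv2.resize(s[80:260,210:410],None,fx=3,fy=3))
E
```

```text
clock: 12.7
tool_pos: [0.5582, 0.0149, 0.1371]
orientation: [0.681, 0.643, 0.294, -0.19]
force: [-0.3, 1.1, -1.6]
width: 0.574
[0.55824256 0.01486725 0.13708496] 0.05395547310087417 [-0.33005059  1.13709672 -1.62573735] [-0.17  0.03  2.23  1.43  0.25 -0.07]
tcp [0.5594 0.0153 0.1378] shift [ 0.0005  0.0013 -0.0002] rot [-0.03  0.01  0.11] |rot| 0.1
tcp [0.5594 0.0153 0.0298] shift [ 0.07   -0.0813 -0.0002] rot [-0.03  0.01  0.11] |rot| 0.1
tcp [0.5594 0.0153 0.0218] shift [ 0.0752 -0.0874 -0.0002] rot [-0.03  0.01  0.11] |rot| 0.1
```

View pics/p4.png

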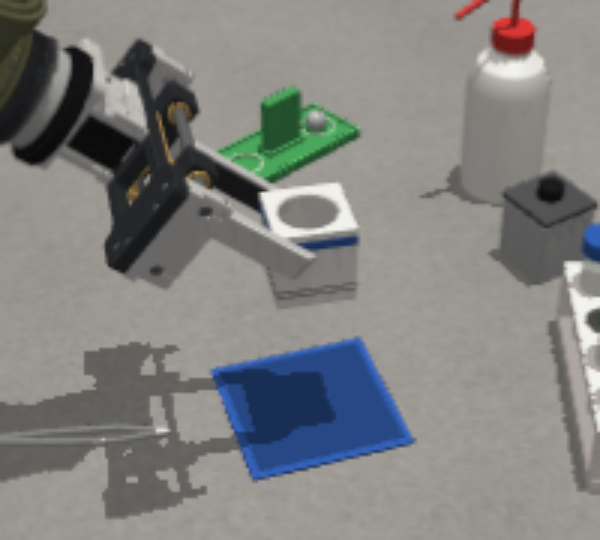

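The jar is now mouth-up over the mat (side crop (310,240)). Descend.

```bash
python3 -m jog '[0.03,0.012,-0.012,0,0,0,0, 0.03,0.035,-0.039,0,0,0,0, 0.03,0.055,-0.063,0,0,0,0, 0.03,0.066,-0.076,0,0,0,0, 0.03,0.07,-0.0815,0,0,0,0, 0.03,0.07,-0.0815,0,0,0,0, 0.03,0.073,-0.085,0,0,0,0, 0.03,0.0735,-0.0855,0,0,0,0, 0.03,0.0735,-0.0855,0,0,0,0]'; python3 - <<'E'
from h import *; from workcell import r,cams
o=r.observe(); p,R=pose(o); print(p,p[2]+.0122,o['width']*.094, o['force'],o['joints'].round(2))
for z in (.034,.032): go(o,[.545,.013,z],toolR(9,50,-1))
s=cams.camera('side')
cv2.imwrite('pics/p5.png',cv2.resize(s[150:250,260:380],None,fx=5,fy=5))
E
```

```text
clock: 13.65
tool_pos: [0.5607, 0.0153, 0.0261]
orientation: [0.682, 0.643, 0.293, -0.189]
force: [-0.0, 0.4, -2.0]
width: 0.573
[0.56069948 0.01531786 0.02609714] 0.03829714490539791 0.05382625003404695 [-0.037302    0.36331771 -1.9794195 ] [-0.17  0.33  2.27  2.44  0.39 -1.12]
tcp [0.5594 0.0153 0.0218] shift [ 0.0018 -0.0041 -0.0002] rot [ 0.02 -0.02 -0.03] |rot| 0.0
tcp [0.5594 0.0153 0.0198] shift [ 0.003  -0.0057 -0.0002] rot [ 0.02 -0.02 -0.03] |rot| 0.0
```

View pics/p5.png

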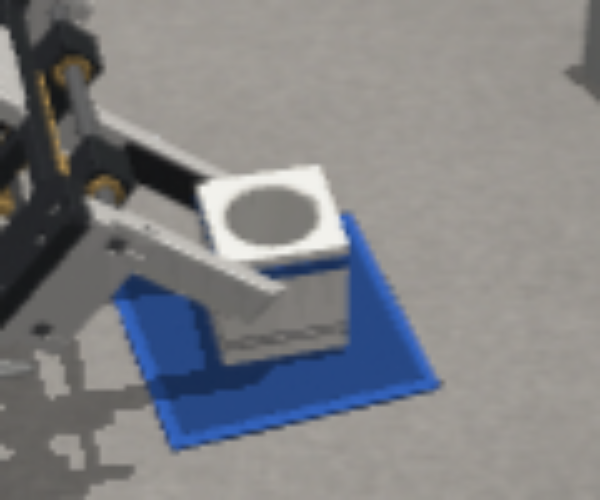

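Lower in small steps to contact.

```bash
python3 -m jog '[0.03,0.0013,-0.0015,0,0,0,0, 0.03,0.0019,-0.0023,0,0,0,0, 0.03,0.0026,-0.0031,0,0,0,0, 0.03,0.0026,-0.0031,0,0,0,0]'; python3 -m jog '[0.03,0.0006,-0.0008,0,0,0,0, 0.03,0.0006,-0.0008,0,0,0,0]'
```

```text
clock: 14.1
tool_pos: [0.5601, 0.0152, 0.0209]
orientation: [0.681, 0.643, 0.294, -0.189]
force: [1.0, 0.3, -1.7]
width: 0.575
clock: 14.3
tool_pos: [0.5606, 0.0152, 0.0208]
orientation: [0.681, 0.644, 0.293, -0.189]
force: [-4.8, 0.6, 7.1]
width: 0.573
```

```bash
python3 -m jog '[0.03,-0.0002,0.0003,0,0,0,0, 0.056,-0.0002,0.0003,0,0,0,0, 0.065,-0.0002,0.0003,0,0,0,0, 0.094,-0.0002,0.0003,0,0,0,0, 0.094,-0.0002,0.0003,0,0,0,0, 0.094,-0.0002,0.0003,0,0,0,0, 0.094,-0.0002,0.0003,0,0,0,0, 0.094,-0.0002,0.0003,0,0,0,0, 0.094,-0.0002,0.0003,0,0,0,0]'; python3 -m jog '[0.094,-0.03,0,0,0,0,0, 0.094,-0.07,0,0,0,0,0, 0.094,-0.12,0,0,0,0,0, 0.094,-0.15,0.02,0,0,0,0, 0.094,-0.17,0.05,0,0,0,0, 0.094,-0.17,0.09,0,0,0,0, 0.094,-0.17,0.09,0,0,0,0]'; python3 - <<'E'
from h import *; from workcell import r,cams
o=r.observe(); p,R=pose(o); print(p,o['joints'].round(2))
s=cams.camera('side');t=cams.camera('top')
cv2.imwrite('pics/s6.png',s);cv2.imwrite('pics/t6.png',t)
cv2.imwrite('pics/p6.png',np.hstack([cv2.resize(s[140:260,260:400],None,fx=2.8,fy=2.8),cv2.resize(t[140:260,250:390],None,fx=2.8,fy=2.8)]))
E
```

```text
clock: 15.2
tool_pos: [0.5601, 0.0152, 0.0204]
orientation: [0.681, 0.643, 0.294, -0.189]
force: [-1.0, -0.2, -0.4]
width: 1.002
clock: 15.9
tool_pos: [0.4844, 0.0089, 0.17]
orientation: [0.679, 0.645, 0.299, -0.181]
force: [-0.4, -0.4, -0.7]
width: 1.002
[0.48439027 0.00888317 0.16997364] [-0.27 -0.23  2.37  1.1   0.38  0.22]
```

View pics/p6.png

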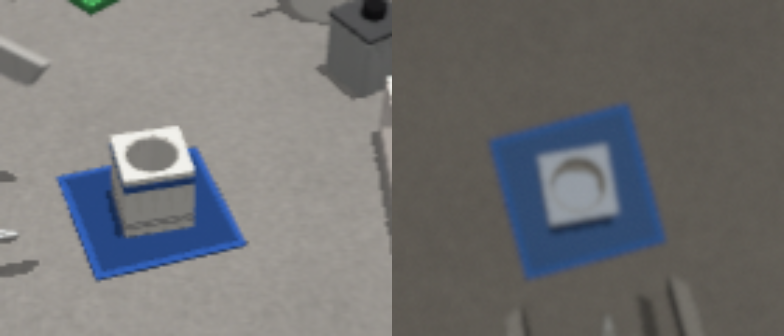

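```bash
python3 - <<'E'
from h import *; from workcell import r,cams
T=cams.camera_model('top');S=cams.camera_model('side')
print('jar rim',onz(T,316.1,206.1,.061),onz(S,152/2.8+260,155/2.8+140,.061))
def tri(p,q):
    o1,d1=ray(T,*p);o2,d2=ray(S,*q);d1/=np.linalg.norm(d1);d2/=np.linalg.norm(d2)
    l=np.linalg.lstsq(np.stack([d1,-d2],1),o2-o1,rcond=None)[0]
    a,b=o1+l[0]*d1,o2+l[1]*d2; return (a+b)/2,np.linalg.norm(a-b)
print('bottle cap',tri((171,107),(381,92)))
o=r.observe()
for s in (1,-1): go(o,[.539,.355,.18],toolR(40.5,0,s))
E
```

```text
jar rim [0.54623825 0.01539927 0.061     ] [0.54873558 0.00866248 0.061     ]
bottle cap (array([0.73692279, 0.29414337, 0.14610711]), np.float64(0.0058539142965555605))
tcp [0.539 0.355 0.161] shift [ 0.0958  0.0601 -0.3317] rot [136.73 -64.67 -16.94] |rot| 152.2
tcp [0.539 0.355 0.161] shift [ 0.0958  0.0601 -0.3317] rot [-28.77  12.94 -49.39] |rot| 58.6
```

```bash
python3 -m jog '[0.07,0.096,0.06,-0.332,-28.8,12.9,-49.4, 0.07,0.096,0.06,-0.332,-28.8,12.9,-49.4, 0.07,0.096,0.06,-0.332,-28.8,12.9,-49.4, 0.07,0.096,0.06,-0.332,-28.8,12.9,-49.4, 0.07,0.096,0.06,-0.332,-28.8,12.9,-49.4, 0.07,0.096,0.06,-0.332,-28.8,12.9,-49.4, 0.07,0.096,0.06,-0.332,-28.8,12.9,-49.4, 0.07,0.096,0.06,-0.332,-28.8,12.9,-49.4, 0.07,0.096,0.06,-0.332,-28.8,12.9,-49.4, 0.07,0.096,0.06,-0.332,-28.8,12.9,-49.4, 0.07,0.096,0.06,-0.332,-28.8,12.9,-49.4, 0.07,0.096,0.06,-0.332,-28.8,12.9,-49.4, 0.07,0.096,0.06,-0.332,-28.8,12.9,-49.4, 0.07,0.096,0.06,-0.332,-28.8,12.9,-49.4]'; python3 - <<'E'
from h import *; from workcell import r,cams
o=r.observe(); print(pose(o)[0],o['joints'].round(2))
go(o,[.539,.355,.042],toolR(40.5,0,-1))
cv2.imwrite('pics/w3.png',cams.camera('wrist')); m=cams.camera_model('wrist'); print(proj(m,[.539,.355,.061]))
np.save('m.npy',m,allow_pickle=True)
E
```

```text
clock: 17.4
tool_pos: [0.5375, 0.3548, 0.159]
orientation: [0.641, 0.296, 0.643, -0.296]
force: [-0.5, -0.2, 0.2]
width: 0.747
[0.53748853 0.35484497 0.15904438] [0.53 0.53 1.25 0.   1.37 1.39]
tcp [0.539 0.355 0.023] shift [0.136  0.0014 0.0013] rot [ 0.01 -0.19  0.06] |rot| 0.2
[325.70091677 190.71880598]
```

View pics/w3.png

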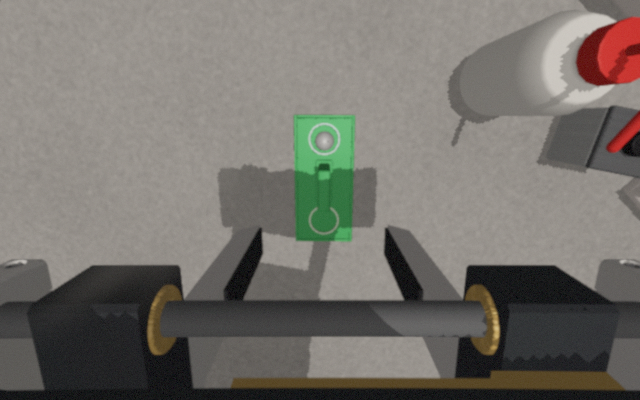

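```bash
python3 - <<'E'
from h import *
m=np.load('m.npy',allow_pickle=True).item()
w=cv2.imread('pics/w3.png'); k=cv2.inRange(cv2.cvtColor(w,cv2.COLOR_BGR2HSV),(50,90,60),(80,255,255)); k[250:]=0
c=max(cv2.findContours(k,0,2)[0],key=cv2.contourArea)
q=np.array([onz(m,*p[0],.008)[:2] for p in c],np.float32); R=cv2.minAreaRect(q); print(R); print(cv2.boxPoints(R).round(3).tolist())
print('ball',onz(m,324,141,.0155))
cv2.imwrite('pics/c4.png',cv2.resize(w[100:250,260:390],None,fx=4,fy=4,interpolation=cv2.INTER_CUBIC))
E
```

```text
((0.5372204184532166, 0.3562215566635132), (0.13903555274009705, 0.06337469071149826), 40.295108795166016)
[[0.46399998664855957, 0.33500000834465027], [0.5049999952316284, 0.28700000047683716], [0.6110000014305115, 0.37700000405311584], [0.5699999928474426, 0.42500001192092896]]
ball [0.5704177  0.38399289 0.0155    ]
```

View pics/c4.png

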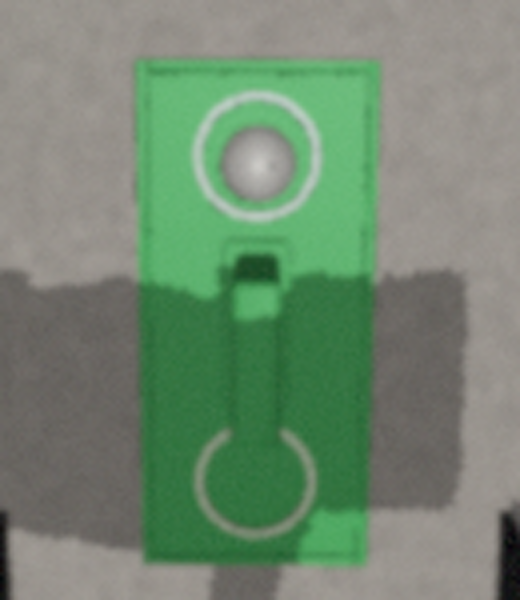

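The tray is centred under the gripper, ball in the pocket nearer the image top ((324,141)), handle along the jaw-normal. Two measurements of its centre agree within 2 mm. Go down and close gently in stages.

```bash
python3 -m jog '[0.07,0.04,0.001,0,0,0,0, 0.06,0.08,0.001,0,0,0,0, 0.05,0.11,0.001,0,0,0,0, 0.04,0.125,0.001,0,0,0,0, 0.035,0.136,0.001,0,0,0,0, 0.025,0.136,0.001,0,0,0,0, 0.022,0.136,0.001,0,0,0,0, 0.019,0.136,0.001,0,0,0,0, 0.017,0.136,0.001,0,0,0,0, 0.015,0.136,0.001,0,0,0,0, 0.013,0.136,0.001,0,0,0,0, 0.011,0.136,0.001,0,0,0,0, 0.008,0.136,0.001,0,0,0,0, 0.004,0.136,0.001,0,0,0,0, 0,0.136,0.001,0,0,0,0, 0,0.136,0.001,0,0,0,0]' 40; python3 - <<'E'
from h import *; from workcell import r,cams
o=r.observe(); print(pose(o)[0],o['width']*.094,o['force'])
s=cams.camera('side'); cv2.imwrite('pics/p7.png',cv2.resize(s[70:160,250:390],None,fx=5,fy=5))
E
```

```text
clock: 19.05
tool_pos: [0.5379, 0.3563, 0.0221]
orientation: [0.641, 0.295, 0.644, -0.296]
force: [3.0, -2.4, 3.9]
width: 0.123
[0.53794861 0.35633521 0.02210018] 0.011584511817534135 [ 2.98175248 -2.38801465  3.93250188]
```

View pics/p7.png

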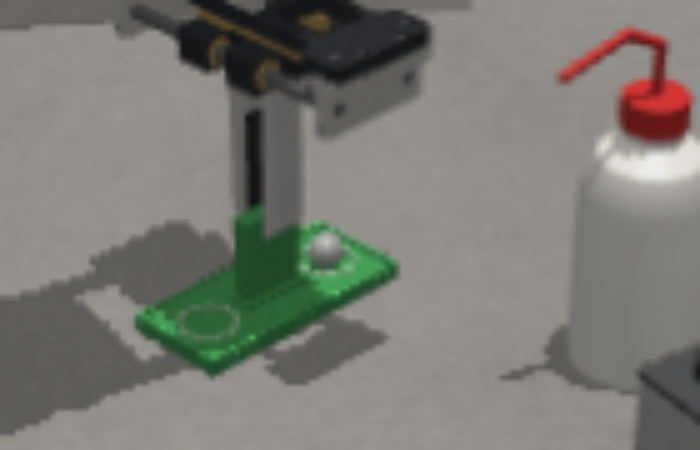

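```bash
python3 -m jog '[0,-0.001,0,0,0,0,0, 0,-0.003,0,0,0,0,0, 0,-0.007,0,0,0,0,0, 0,-0.013,0,0,0,0,0, 0,-0.02,0,0,0,0,0, 0,-0.028,0,0,0,0,0, 0,-0.036,0,0,0,0,0, 0,-0.044,0,0,0,0,0, 0,-0.052,0,0,0,0,0, 0,-0.06,0,0,0,0,0, 0,-0.068,0,0,0,0,0, 0,-0.076,0,0,0,0,0, 0,-0.083,0,0,0,0,0, 0,-0.089,0,0,0,0,0, 0,-0.093,0,0,0,0,0, 0,-0.095,0,0,0,0,0, 0,-0.095,0,0,0,0,0, 0,-0.095,0,0,0,0,0]'; python3 - <<'E'
from h import *; from workcell import r,cams
o=r.observe(); print(pose(o)[0],o['width']*.094,o['force'])
s=cams.camera('side');w=cams.camera('wrist'); cv2.imwrite('pics/p8.png',np.hstack([cv2.resize(s[40:160,250:390],None,fx=3,fy=3),w[90:250,240:400].repeat(2,0).repeat(2,1)[:360] if 0 else cv2.resize(w[60:260,230:410],(324,360))]))
# final target: jar (.5465,.0125)
for psi in (0,-15,-30):
    c,sn=np.cos(np.radians(psi)),np.sin(np.radians(psi)); print(psi); go(o,[.5465-.112*c,.0125-.112*sn,.138],toolR(psi,0,-1))
E
```

```text
clock: 20.9
tool_pos: [0.538, 0.3563, 0.1166]
orientation: [0.641, 0.295, 0.644, -0.296]
force: [-0.1, 0.6, -0.7]
width: 0.126
[0.53804199 0.35628957 0.11661751] 0.011865959989856867 [-0.08505828  0.59232055 -0.69808887]
0
tcp [0.4345 0.0125 0.119 ] shift [-0.002  -0.3022  0.1939] rot [40.55 -0.1   0.24] |rot| 40.5
-15
tcp [0.4383 0.0415 0.119 ] shift [-0.002  -0.2804  0.1744] rot [55.55 -0.07  0.26] |rot| 55.5
-30
tcp [0.4495 0.0685 0.119 ] shift [-0.0021 -0.2544  0.1611] rot [ 7.055e+01 -4.000e-02  2.700e-01] |rot| 70.5
```

View pics/p8.png

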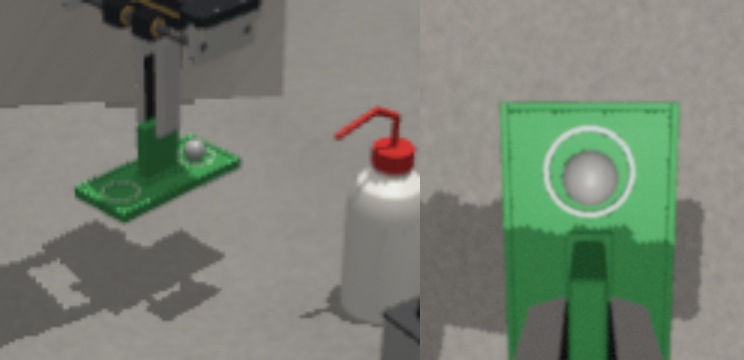

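Tray is clear of the bench, level, ball central in its ring (right crop (590,178)). Translate smoothly first, then turn in place.

```bash
python3 -m jog '[0,0,-0.002,0.001,0,0,0, 0,0,-0.008,0.005,0,0,0, 0,0,-0.017,0.011,0,0,0, 0,0,-0.029,0.018,0,0,0, 0,0,-0.044,0.027,0,0,0, 0,0,-0.06,0.038,0,0,0, 0,0,-0.079,0.049,0,0,0, 0,0,-0.099,0.061,0,0,0, 0,0,-0.119,0.074,0,0,0, 0,0,-0.14,0.087,0,0,0, 0,0,-0.161,0.1,0,0,0, 0,0,-0.181,0.113,0,0,0, 0,0,-0.201,0.125,0,0,0, 0,0,-0.22,0.136,0,0,0, 0,0,-0.236,0.147,0,0,0, 0,0,-0.251,0.156,0,0,0, 0,0,-0.263,0.163,0,0,0, 0,0,-0.272,0.169,0,0,0, 0,0,-0.278,0.173,0,0,0, 0,0,-0.28,0.174,0,0,0]'; python3 - <<'E'
from h import *; from workcell import r,cams
o=r.observe(); print(pose(o)[0],o['width']*.094,o['force'],o['joints'].round(2))
s=cams.camera('side');w=cams.camera('wrist'); cv2.imwrite('pics/p9.png',np.hstack([cv2.resize(s[60:260,220:420],(400,400)),cv2.resize(w[60:260,230:410],(360,400))]))
psi=-15; c,sn=np.cos(np.radians(psi)),np.sin(np.radians(psi)); go(o,[.5465-.112*c,.0125-.112*sn,.138],toolR(psi,0,-1))
E
```

```text
clock: 23.0
tool_pos: [0.4384, 0.0416, 0.1172]
orientation: [0.641, 0.296, 0.644, -0.296]
force: [-1.0, -0.6, -1.8]
width: 0.123
[0.43840894 0.04159825 0.11723503] 0.011560144958104163 [-0.98135766 -0.63699741 -1.80067222] [0.01 0.12 1.89 0.   1.13 0.87]
tcp [0.4383 0.0415 0.119 ] shift [-0.0018 -0.0001  0.    ] rot [55.52 -0.08  0.22] |rot| 55.5
```

View pics/p9.png

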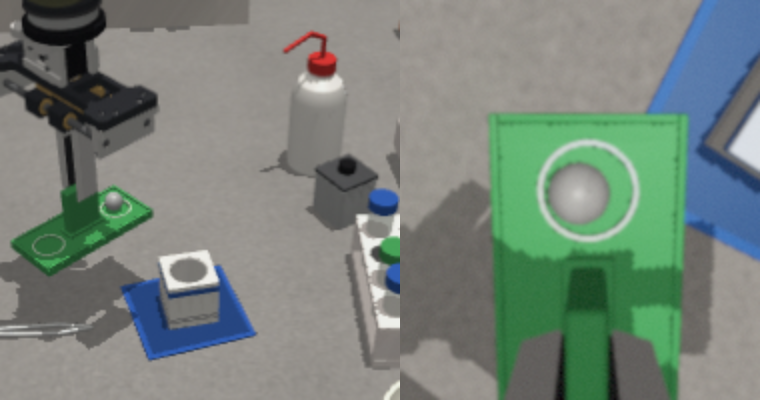

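```bash
python3 -m jog '[0,0,0,0,0.4,0,0, 0,0,0,0,1.6,0,0, 0,0,0,0,3.4,0,0, 0,0,0,0,5.8,0,0, 0,0,0,0,8.7,0,0, 0,0,0,0,12,0,0, 0,0,0,0,15.6,0,0, 0,0,0,0,19.5,0,0, 0,0,0,0,23.6,0,0, 0,0,0,0,27.7,0,0, 0,0,0,0,31.9,0,0, 0,0,0,0,35.9,0,0, 0,0,0,0,39.9,0,0, 0,0,0,0,43.5,0,0, 0,0,0,0,46.8,0,0, 0,0,0,0,49.7,0,0, 0,0,0,0,52.1,0,0, 0,0,0,0,53.9,0,0, 0,0,0,0,55.1,0,0, 0,0,0,0,55.5,0,0]'; python3 -m jog '[0,0,0,0,0,0,0, 0,0,0,0,0,0,0, 0,0,0,0,0,0,0, 0,0,0,0,0,0,0, 0,0,0,0,0,0,0]'; python3 - <<'E'
from h import *; from workcell import r,cams
o=r.observe(); p,R=pose(o);print(p,o['width']*.094,o['force'],'tilt',np.degrees(np.arccos(-R[2,0])))
s=cams.camera('side');w=cams.camera('wrist');t=cams.camera('top'); mw=cams.camera_model('wrist'); np.save('m2.npy',mw,allow_pickle=True)
cv2.imwrite('pics/w10.png',w);cv2.imwrite('pics/s10.png',s);cv2.imwrite('pics/t10.png',t)
cv2.imwrite('pics/p10.png',np.hstack([cv2.resize(s[60:260,220:420],(400,400)),cv2.resize(w[20:260,200:440],(400,400))]))
E
```

```text
clock: 25.1
tool_pos: [0.4385, 0.0423, 0.1171]
orientation: [-0.429, -0.56, -0.432, 0.562]
force: [-1.0, -0.5, -1.8]
width: 0.12
clock: 25.6
tool_pos: [0.4385, 0.0421, 0.1172]
orientation: [-0.43, -0.56, -0.432, 0.562]
force: [0.2, -0.2, -2.5]
width: 0.122
[0.43848644 0.04210234 0.1171566 ] 0.011444627607274152 [ 0.17261973 -0.21027052 -2.49015409] tilt 0.23635738970909193
```

View pics/p10.png

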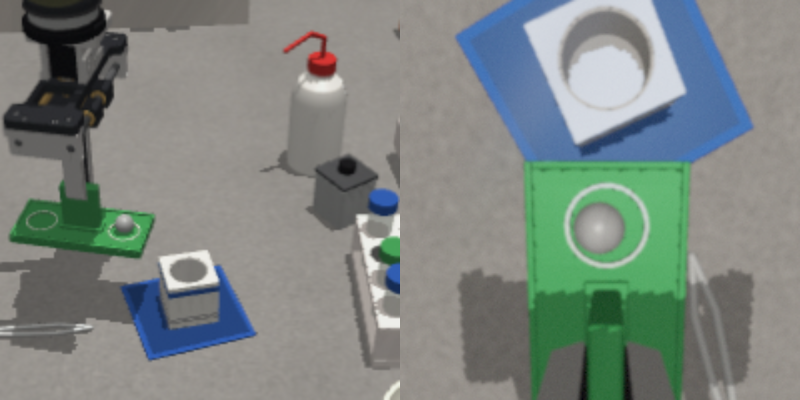

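View pics/t10.png

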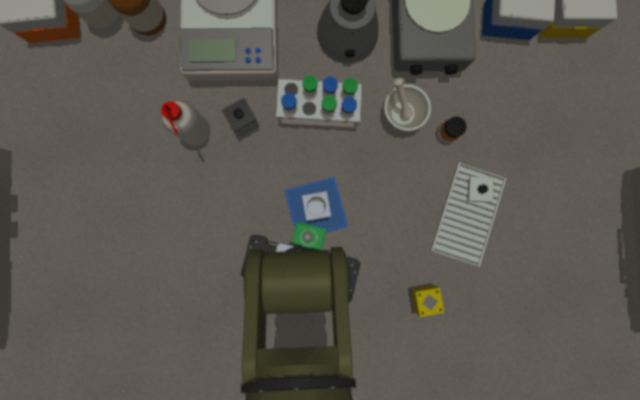

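View pics/s10.png

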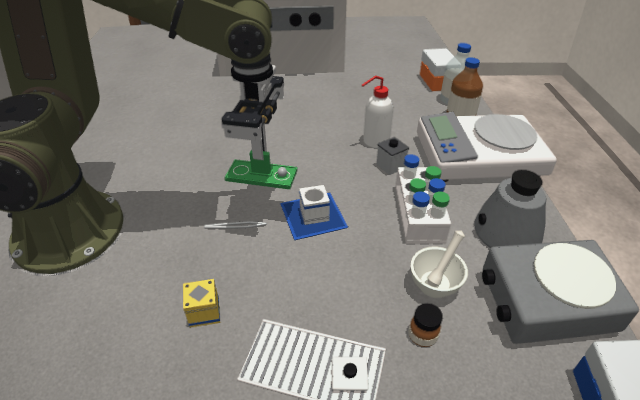

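```bash
python3 - <<'E'
from h import *; from workcell import r,cams
o=r.observe(); p,R=pose(o); m=np.load('m2.npy',allow_pickle=True).item(); S=cams.camera_model('side')
b=onz(m,318.8,157.4,p[2]-.023+.0155); j=onz(m,324.2,56,.061); print('ball',b,'jar',j,'dist',np.hypot(*(b-j)[:2]))
# plate corners predicted if level and centred
ex=R[:,1];ex=ex/np.linalg.norm(ex); ey=np.cross([0,0,1],ex)
for a,c in ((.07,.032),(.07,-.032)): 
    X=p-[0,0,.023-.008]+a*ex+c*ey; print('wrist corner',proj(m,X))
for a,c in ((.07,.032),(.07,-.032),(-.07,.032),(-.07,-.032)):
    X=p-[0,0,.023-.008]+a*ex+c*ey; print('side corner',proj(S,X))
s=cv2.imread('pics/s10.png'); cv2.imwrite('pics/c11.png',cv2.resize(s[140:240,210:350],None,fx=5,fy=5,interpolation=cv2.INTER_CUBIC))
E
```

```text
ball [0.48061084 0.03440863 0.10965877] jar [0.54543317 0.01328128 0.061     ] dist 0.06817844200929236
wrist corner [274.47651345 113.5233143 ]
wrist corner [373.71758528 113.42637863]
side corner [296.78352495 167.40055292]
side corner [289.5950365  186.34228381]
side corner [234.4178697  159.73459979]
side corner [224.32630325 177.8320621 ]
```

View pics/c11.png

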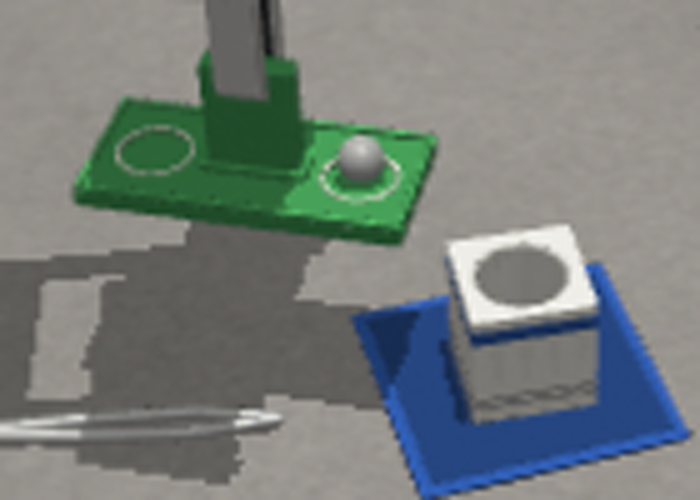

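Side view plate corners match a level tray to within about 1 px. Jar is upright on the mat, ball inside its ring, forceps and others unmoved. Handing in.

```bash
python3 - <<'E'
from workcell import r
o=r.observe(); print(o['clock'],o['tool_pos'],abs(o['qd']).max()); print(r.sign_off())
E
```

```text
25.75 [0.43848697 0.04209612 0.11715877] 0.001775004418114565
the job is handed in; nothing more can be done
None
```

The jar is standing mouth-up on the mat, and the arm is holding the ball tray level and still beside it. I handed the job in at 25.75 s; no verdict was reported.

- **Jar:** I picked it off the draining tray and laid it on its side on the mat. I then regripped it, turned it mouth-up, set it down at about 7 N contact and let go. Its mouth centre measured (0.545, 0.013), within about 3 mm of the mat centre.
- **Ball tray:** I gripped it by the handle at 40 N, lifted it, moved it smoothly and turned it so the ball end faces the jar.
- **Ball:** It sits about 68 mm from the jar axis, at a height of about 0.110 m, roughly 49 mm above the rim. It rolled about 3–4 mm within its ring and stayed in the pocket.
- **Level:** The plate corners in the side view match a level tray to within about 1 px. The wrist view shows the tray's ball-end edge about 3.5 px off the prediction, which I take to be a 2–3 mm offset in the grip.
- **Bystanders:** I saw no sign of movement in the last pictures, judged by eye rather than measured.
- **Disagreements:** The top and side cameras disagreed by about 4–7 mm in y on most points. I used the mean, and the wrist camera's close views of the jar and tray agreed with it to within about 2 mm.

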